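# Set the cut line of a flat plate at the block's edge

### The arm

A 6-joint arm with a two-finger parallel gripper is mounted at the origin on the work surface. World frame = base frame: x ahead of the robot, y to its left, z up, the work surface at z = 0. Lengths are in m, angles in rad, forces in N, time in s.
With the tool pointing down it reaches from about 0.3 to 0.775 m from the base axis. Payload 14.6 kg.
Tool frame: the origin (TCP) lies at the very end of the fingers, on their centre line; the grasp point (between the pads) lies 19 mm behind it; y points along the fingers, z is the direction in which the jaws open and shut, and the axes are right-handed (so a half turn about y gives the same grasp; the last joint's range is limited). The gripper opens to 94 mm and grips with 3 to 60 N. Pads are 16 mm wide; open, the fingers measure 119 mm over their backs; the gripper's body (75 mm by 177 mm) begins 78 mm behind the grasp point.
Start: joints at [1.193, 0.3, 1.521, -0, 1.321, -0.067], TCP at [0.168, 0.524, 0.205] pointing down, gripper open.
Joint ranges: [-3.03, 3.03], [-0.79, 2.21], [0.23, 2.52], [-1.04, 4.18], [0, 3.07], [-2.55, 2.55]. Speed limits (rad/s): [2.22, 2.22, 2.57, 3.14, 3.14, 3.14].

### API

Orientations are given as [roll, pitch, yaw] about the fixed x, y, z axes, in that order (R = Rz(yaw) Ry(pitch) Rx(roll)).
In Python, from station import get_obs, camera, job gives the robot as it stands.
- The arm moves only by the tool step_arm, never from a script. Its argument "targets" is a list of rows, each a list of 6 numbers: the shift along the tool's x, y, z in mm, then the turn, a rotation vector about the tool's x, y, z in degrees. In form: [[dx, dy, dz, rx, ry, rz], ...]. A call has 1 to 12 rows; each row shifts and turns the commanded pose from where the row before left it, along the tool's axes as they then stand; what a row does not reach is not made up. A row lasts 1/8 s, in which the tool goes at most 62.5 mm and 10.7 degrees, less where a joint would pass 70% of its speed; a pose out of reach is approached as far as the arm can. A call is refused whole if a number of a shift passes 62.5 or a number of a turn 10.7, either way. A call with a gripper value outside its range is refused whole. "gripper" is the opening, from -1 (shut) to 1 (fully open), set as the call begins (left out, the last holds). The fingers move at their own pace and stop on an object; "squeeze" is the grip in N (left out, the last holds). Time passes only in rows, so rows that do not move let the fingers close. It gives the time, the measured TCP pose, the force and the opening at its end, in the units of the state.
- get_obs(): the state, without advancing time (a new reading comes with each control period).
- camera(name): name is "scene" or "top" or "wrist"; returns a dict with "pixels" (384x512x3 uint8, red, green, blue), "intrinsics" (3x3 intrinsics, pixels), "R" (3x3) and "t" (3): a world point X has camera coordinates R X + t; the wrist camera has in their place "tool_from_camera" (4x4, takes a point from camera to tool coordinates, whose origin is the TCP and whose axes are the tool frame's). Camera axes: x right, y down, z forward; pixel columns grow to the right and rows downward; lengths in m; the calibration is good to about 2 mm. A picture is of the moment at which its call begins: read the wrist's pose just before it. There is no depth.
- job.hand_in(): hands the job in, once; it reports no verdict.
The state is a dict: "time_s": time; "qpos": joint angles; "joint_vel": joint speeds; "tau": joint torques, N m; "ee_pos": TCP position; "eef_rot": TCP orientation; "force": force on the tool from outside, world axes, zero at the start; "moment": the same for the moment, N m; "grip_width": finger opening in m.
Only numpy, scipy, OpenCV 4.12 (cv2) and the standard library are available. Lean on these libraries where they do the work, as an engineer would, in place of code of your own. Each camera call takes 0.05 s, during which the arm holds its last target.

### The job

Push the flat metal plate along the plywood block, towards the block's end that faces the hex-key rack, until the black line drawn across the plate lies right over that end edge, so that the plate sticks out squarely by 35 mm ready for sawing. Only push it with the fingertips: do not pick it up or tip it. Leave everything else where it stands and take the hand away.

Things in the scene. Friction and masses are not known exactly. Their poses are not given: they have to be found in the camera images.
- block: Plywood block, fixed to the cart, 220 mm (its x) by 300 mm (its y) by 45 mm high. Origin: centre of its underside, on the cart's white top. Its top is at z = 0.045. Its -y end, about on the robot's right and facing the hex-key rack, is the end the plate must stick out over.
- block_edge (a point): Middle of the top edge of the block's -y end, at z = 0.045. Axes as the block's: x along this edge, -y straight out over it.
- plate: Flat aluminium-coloured metal plate, 70 mm wide (its x), 140 mm long (its y), 6 mm thick, about 0.2 to 0.45 kg, lying loose on the block with a 12 mm hole near each end and one black line across it. Origin: centre of its underside. Its -y end leads towards the edge. At the start it lies wholly on the block, up to 0.2 rad out of square, with 50 mm or more of bare block behind its +y end.
- plate_line (a point): Middle of the 4 mm wide black line across the top of the plate, 35 mm from the plate's -y end. Axes as the plate's.
- plate_tail (a point): Middle of the plate's rear (+y) end face, half-way up its 6 mm thickness, 105 mm behind the line.
- spool: Red plastic spool, 36 mm across, 35 mm high, standing loose on the block beside the plate, towards the block's +x side; leave alone. Origin: centre of its underside.
- bolt: Steel hex bolt standing on its head, 21 mm across, 42 mm high, loose on the block beside the plate, near the block's +x side and its -y end; leave alone. Origin: centre of its underside.
- jar: Closed glass jar with a screw lid, 68 mm across, 85 mm high, on the cart just off the block's -y end, to the +x side of where the plate comes out; leave alone. Origin: centre of its underside.
- rack: Slotted grey plastic rack, 50 by 120 mm, with three hex keys upright in it (up to 125 mm high), on the cart beyond the block's -y end; leave alone. Origin: centre of its underside.
- hammer: Ball-peen hammer, 260 mm long, lying on the black mat on the robot's left; leave alone. Origin: on the underside, middle of its length.

How it is judged:
By the outcome, as a careful person would: the job done as asked, in the order asked, and still so for the second after the job is handed in, with the robot touching nothing.
It also fails if it takes over 43 s, if anything falls off the work surface, if the arm or the gripper's body presses on something with over 40 N, if the wrist force passes 120 N, or if a joint passes its speed limit or range.

## Working session

There is one attempt and no reset: what is moved stays moved. The work goes in short steps, Python scripts to look and compute and a tool call to move; the robot and the scene stay as the last step left them, time stands still between calls to the robot, and variables do not carry over. Pictures are saved under pics/ and viewed, and the job is handed in when it is done.

Besides the shell and the picture viewer there is one more tool, called after "Request:" as a command line: name --pt "numbers of a row" for each row, then --argument value for the rest. step_arm: Moves the arm, as the interface text tells. Its arguments: {"type":"object","properties":{"targets":{"type":"array","items":{"type":"array","items":{"type":"number"}}},"gripper":{"type":"number"},"squeeze":{"type":"number"}},"required":["targets"]}

```bash
mkdir -p pics; python3 - <<'E'
from station import get_obs,camera
import cv2
o=get_obs();print({k:o[k] for k in("time_s","ee_pos","eef_rot","grip_width","force")})
for n in("scene","top","wrist"):
    c=camera(n);cv2.imwrite(f"pics/{n}0.png",c["pixels"][:,:,::-1])
    print(n,c["intrinsics"],c.get("R"),c.get("t"),c.get("tool_from_camera"))
E
```

```text
{'time_s': 0.0, 'ee_pos': array([0.1681276 , 0.52338728, 0.2048761 ]), 'eef_rot': array([-1.57199321e+00,  6.40288938e-05, -3.10823147e-01]), 'grip_width': 0.09364399706718946, 'force': array([ 1.32771072, -0.72348975, -0.48594939])}
scene [[494.39294286   0.         252.17736876]
 [  0.         494.39294286 181.92908835]
 [  0.           0.           1.        ]] [[ 0.86486581  0.5018029  -0.01417668]
 [ 0.36465891 -0.64740308 -0.66924818]
 [-0.34500871  0.57364022 -0.74290369]] [-0.55402217 -0.13468414  1.45925487] None
top [[417.40648231   0.         252.19854802]
 [  0.         417.40648231 185.35718627]
 [  0.           0.           1.        ]] [[-0.01361901 -0.99970356  0.02018218]
 [-0.99509641  0.01157316 -0.09823035]
 [ 0.09796766 -0.02142102 -0.99495903]] [0.07807274 0.59928796 1.29807199] None
wrist [[340.3098896    0.         257.14817001]
 [  0.         340.3098896  196.33924118]
 [  0.           0.           1.        ]] None None [[ 1.48011989e-04  9.63176078e-01  2.68871382e-01 -7.84173718e-02]
 [-4.78231021e-05 -2.68871378e-01  9.63176090e-01 -1.80568094e-01]
 [ 9.99999988e-01 -1.55419873e-04  6.26588043e-06  1.17999316e-03]
 [ 0.00000000e+00  0.00000000e+00  0.00000000e+00  1.00000000e+00]]
```

View pics/scene0.png

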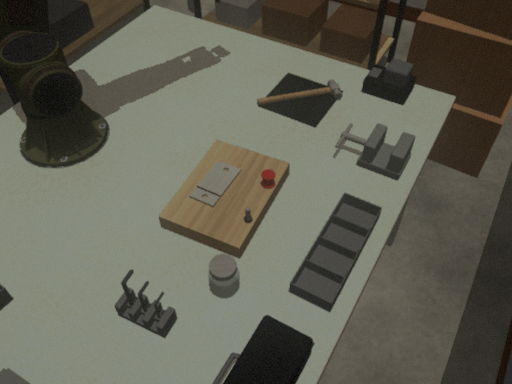

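View pics/top0.png

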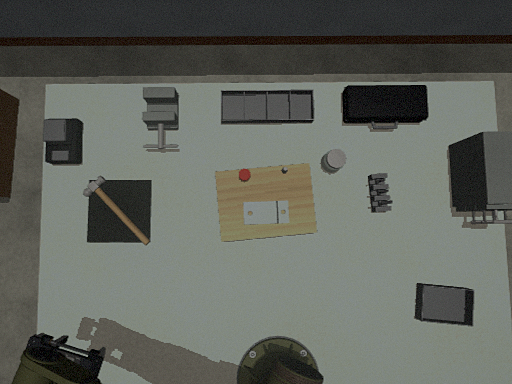

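```bash
python3 - <<'E'
import cv2
im=cv2.imread("pics/top0.png")
cv2.imwrite("pics/top0c.png",cv2.resize(im[100:280,190:390],None,fx=3.3,fy=3.3,interpolation=cv2.INTER_CUBIC)[:600])
E
```

```text
(no output)
```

View pics/top0c.png

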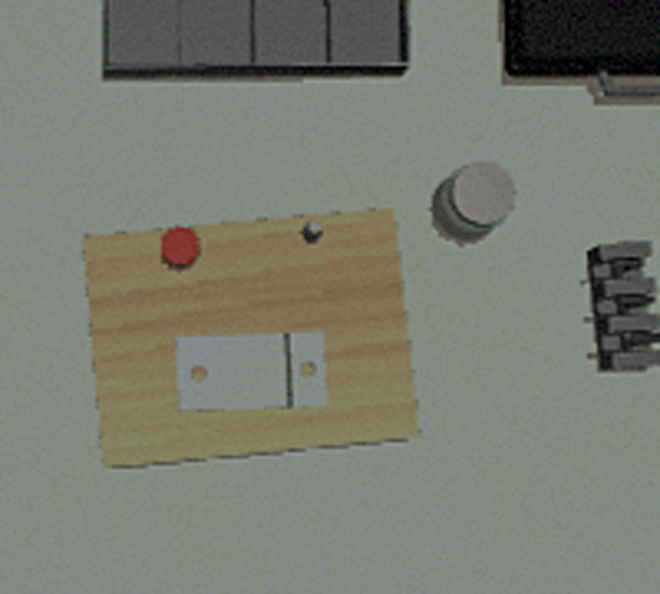

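```bash
cat > h.py <<'E'
import numpy as np
from scipy.spatial.transform import Rotation as Ro
def ray(c,uv,z,obs=None):
    K=c["intrinsics"]; d=np.linalg.inv(K)@np.array([uv[0],uv[1],1.])
    if "R" in c and c.get("R") is not None: R=c["R"].T; o=-R@c["t"]
    else:
        T=np.array(c["tool_from_camera"]);Rt=Ro.from_euler('xyz',obs["eef_rot"]).as_matrix()
        R=Rt@T[:3,:3]; o=Rt@T[:3,3]+obs["ee_pos"]
    d=R@d; return o+d*(z-o[2])/d[2]
E
python3 - <<'E'
from h import *
from station import camera,get_obs
c=camera("top")
f=lambda p,z:ray(c,(190+(p[0]+.5)/3.3-.5,100+(p[1]+.5)/3.3-.5),z)
for n,p,z in [("bTL",(83,237),.045),("bTR",(393,209),.045),("bBR",(419,436),.045),("bBL",(104,467),.045),("pTL",(177,338),.051),("pTR",(324,332),.051),("pBR",(328,405),.051),("pBL",(180,410),.051),("l1",(287,333),.051),("l2",(291,408),.051),("spool",(180,247),.08),("bolt",(312,230),.087),("jar",(484,195),.085)]:
    print(n,f(p,z)[:2].round(4))
R=Ro.from_euler('xyz',get_obs()["eef_rot"]).as_matrix();print(R.round(3))
E
```

```text
bTL [0.6439 0.1878]
bTR [ 0.6677 -0.1091]
bBR [ 0.451  -0.1279]
bBL [0.4262 0.1692]
pTL [0.5461 0.0994]
pTR [ 0.55   -0.0396]
pBR [ 0.4813 -0.0418]
pBL [0.4785 0.0974]
l1 [ 0.5495 -0.0045]
l2 [ 0.4789 -0.0069]
spool [0.6289 0.0957]
bolt [ 0.6425 -0.0267]
jar [ 0.6739 -0.1881]
[[ 0.952 -0.     0.306]
 [-0.306 -0.001  0.952]
 [-0.    -1.    -0.001]]
```

```bash
cat >> h.py <<'E'
def plan(obs,pos,R1,n):
    R=Ro.from_euler('xyz',obs["eef_rot"]);p=np.array(obs["ee_pos"])
    rv=(R.inv()*Ro.from_matrix(R1)).as_rotvec(); s=(np.array(pos)-p)/n
    for i in range(n):
        print((R.inv().apply(s)*1000).round(1).tolist(), np.degrees(rv/n).round(2).tolist()); R=R*Ro.from_rotvec(rv/n)
def Rt(a): # block yaw a
    z=np.array([np.cos(a),np.sin(a),0]);y=np.array([0,0,-1.]);return np.c_[np.cross(y,z),y,z]
E
python3 -c "
from h import *
from station import get_obs
plan(get_obs(),[.5045,.132,.15],Rt(.083),12)"
```

```text
[36.7, 4.6, -22.5] [0.0, 5.62, 0.0]
[38.7, 4.6, -18.8] [0.0, 5.62, 0.0]
[40.3, 4.6, -14.9] [0.0, 5.62, 0.0]
[41.6, 4.6, -10.9] [0.0, 5.62, 0.0]
[42.5, 4.6, -6.8] [0.0, 5.62, 0.0]
[42.9, 4.6, -2.6] [0.0, 5.62, 0.0]
[43.0, 4.6, 1.6] [0.0, 5.62, 0.0]
[42.6, 4.6, 5.8] [0.0, 5.62, 0.0]
[41.8, 4.6, 10.0] [0.0, 5.62, 0.0]
[40.7, 4.6, 14.0] [0.0, 5.62, 0.0]
[39.1, 4.6, 18.0] [0.0, 5.62, 0.0]
[37.1, 4.6, 21.7] [0.0, 5.62, 0.0]
```

Request:
step_arm --pt "36.7 4.6 -22.5 0 5.62 0" --pt "38.7 4.6 -18.8 0 5.62 0" --pt "40.3 4.6 -14.9 0 5.62 0" --pt "41.6 4.6 -10.9 0 5.62 0" --pt "42.5 4.6 -6.8 0 5.62 0" --pt "42.9 4.6 -2.6 0 5.62 0" --pt "43 4.6 1.6 0 5.62 0" --pt "42.6 4.6 5.8 0 5.62 0" --pt "41.8 4.6 10 0 5.62 0" --pt "40.7 4.6 14 0 5.62 0" --pt "39.1 4.6 18 0 5.62 0" --pt "37.1 4.6 21.7 0 5.62 0" --gripper -0.15

```text
time_s: 1.7
ee_pos: [0.5052, 0.1308, 0.1501]
eef_rot: [-1.571, 0.0, -1.491]
force: [0.3, 0.4, 0.3]
grip_width: 0.0402
```

Request:
step_arm --pt "0 0 0 0 0 0" --pt "0 0 0 0 0 0"

```text
time_s: 1.95
ee_pos: [0.5041, 0.1323, 0.1501]
eef_rot: [-1.571, 0.0, -1.487]
force: [0.4, 0.8, -0.9]
grip_width: 0.0401
```

```bash
cat > look.py <<'E'
import sys,cv2,pickle
from h import *
from station import get_obs,camera
o=get_obs();c=camera("wrist");t=sys.argv[1]
pickle.dump((o,c),open(t+".pkl","wb"))
cv2.imwrite(f"pics/{t}.png",cv2.resize(c["pixels"][:,:,::-1],(800,600),interpolation=cv2.INTER_CUBIC))
print(o["time_s"],o["ee_pos"].round(4),o["eef_rot"].round(4),o["force"].round(2),o["grip_width"])
E
python3 look.py w1
```

```text
1.95 [0.5041 0.1323 0.1501] [-1.5713e+00  1.0000e-04 -1.4872e+00] [ 0.4   0.76 -0.89] 0.040091491213242535
```

View pics/w1.png

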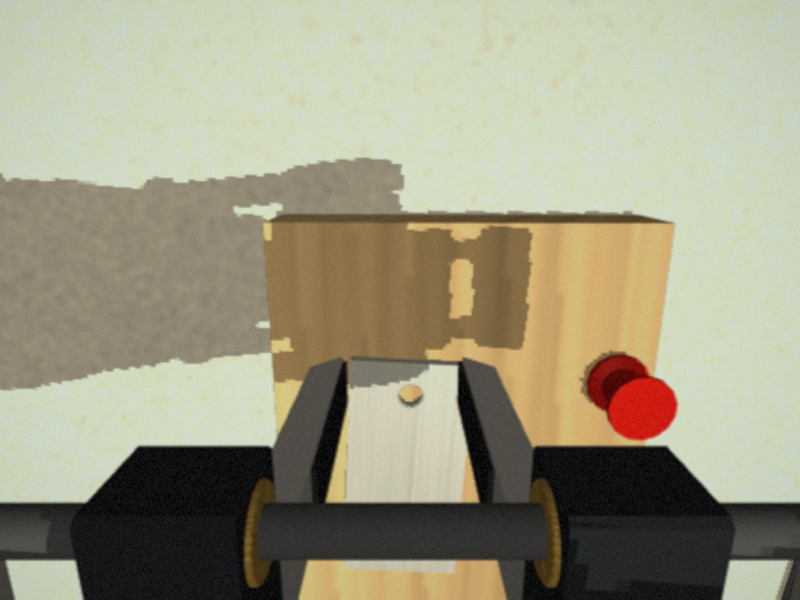

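```bash
python3 - <<'E'
from h import *
import pickle
o,c=pickle.load(open("w1.pkl","rb"))
f=lambda p,z:ray(c,((p[0]+.5)*.64-.5,(p[1]+.5)*.64-.5),z,o)[:2].round(4)
print("block +y end",f((266,222),.045),f((672,224),.045))
print("plate tail",f((349,358),.051),f((459,364),.051))
import cv2
im=c["pixels"][:,:,::-1]
cv2.imwrite("pics/w1c.png",cv2.resize(im[130:260,160:440],None,fx=2.8,fy=2.8,interpolation=cv2.INTER_CUBIC))
E
```

```text
block +y end [0.428  0.1729] [0.6443 0.1899]
plate tail [0.477  0.1016] [0.5389 0.1032]
```

View pics/w1c.png

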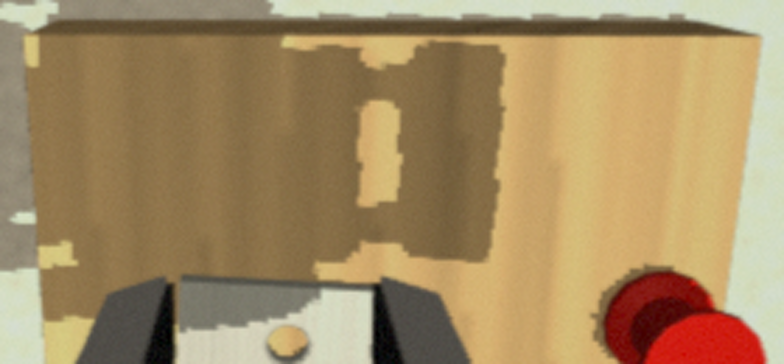

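Request:
step_arm --pt "0 45 0 0 -0.15 0" --pt "0 40 0 0 0 0" --pt "0 12 0 0 0 0" --pt "0 5 0 0 0 0" --pt "0 0 0 0 0 0"

```text
time_s: 2.62
ee_pos: [0.5049, 0.1323, 0.0493]
eef_rot: [-1.569, 0.0, -1.485]
force: [-0.2, -1.1, -0.2]
grip_width: 0.0399
```

Request:
step_arm --pt "4 1.5 0 0 0.27 0" --pt "8 0 0 0 0 0" --pt "4 0 0 0 0 0" --pt "4 0 0 0 0 0" --pt "4 0 0 0 0 0" --pt "6 0 0 0 0 0"

```text
time_s: 3.38
ee_pos: [0.5069, 0.102, 0.0468]
eef_rot: [-1.571, 0.0, -1.49]
force: [-1.3, 1.9, 1.5]
grip_width: 0.0397
```

```bash
python3 look.py w2
```

```text
3.375 [0.5069 0.102  0.0468] [-1.5708e+00  2.0000e-04 -1.4898e+00] [-1.31  1.94  1.55] 0.039656128532877366
```

View pics/w2.png

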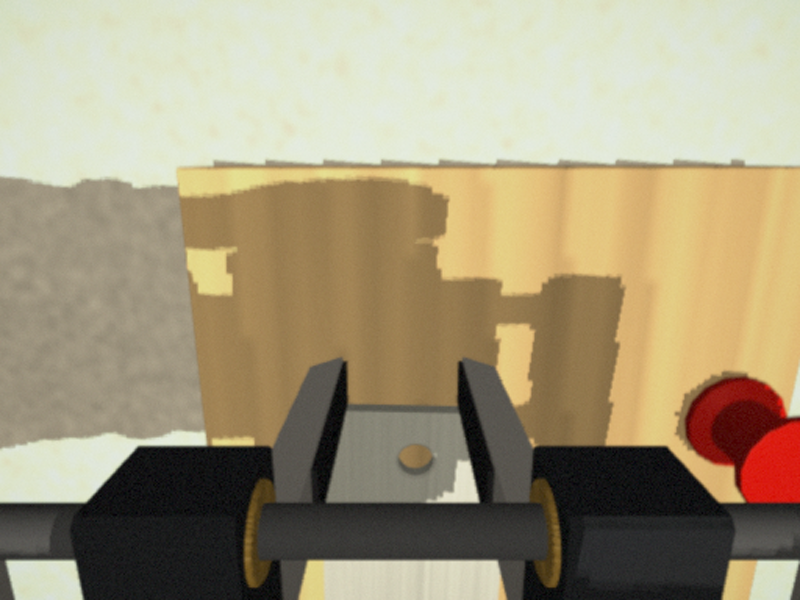

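```bash
python3 - <<'E'
from h import *
import pickle
o,c=pickle.load(open("w2.pkl","rb"))
f=lambda p,z:ray(c,((p[0]+.5)*.64-.5,(p[1]+.5)*.64-.5),z,o)
T=Ro.from_euler('xyz',o["eef_rot"]).as_matrix()
for n,p,z in [("b",(182,169),.045),("b",(795,167),.045),("t",(348,406),.051),("t",(460,407),.051)]:
    w=f(p,z); print(n,w[:2].round(4),"tool",(T.T@(w-o["ee_pos"])*1000).round(1))
E
```

```text
b [0.4281 0.1719] tool [-76.1   1.8 -72.8]
b [0.6309 0.189 ] tool [-76.7   1.8 130.7]
t [0.4881 0.0933] tool [  7.1  -4.2 -19.4]
t [0.5287 0.0962] tool [ 7.6 -4.2 21.3]
```

Request:
step_arm --pt "5 0 0 0 -0.1 0" --pt "10 0 0 0 0 0" --pt "10 0 0 0 0 0" --pt "10 0 0 0 0 0" --pt "10 0 0 0 0 0" --pt "10 0 0 0 0 0" --pt "10 0 0 0 0 0" --pt "10 0 0 0 0 0" --pt "10 0 0 0 0 0" --pt "7 0 0 0 0 0" --pt "3 0 0 0 0 0" --pt "0 0 0 0 0 0"

```text
time_s: 4.92
ee_pos: [0.5147, 0.0073, 0.0467]
eef_rot: [-1.571, -0.0, -1.488]
force: [-1.2, -0.1, 0.1]
grip_width: 0.0396
```

```bash
python3 look.py w3; python3 - <<'E'
from station import camera
import cv2,pickle
c=camera("top");im=c["pixels"][:,:,::-1];pickle.dump(c,open("t3.pkl","wb"))
cv2.imwrite("pics/t3.png",cv2.resize(im[145:255,205:335],None,fx=5,fy=5,interpolation=cv2.INTER_CUBIC))
E
```

```text
4.925 [0.5147 0.0073 0.0467] [-1.5708e+00 -2.0000e-04 -1.4884e+00] [-1.17 -0.05  0.13] 0.03963602100306063
```

View pics/w3.png

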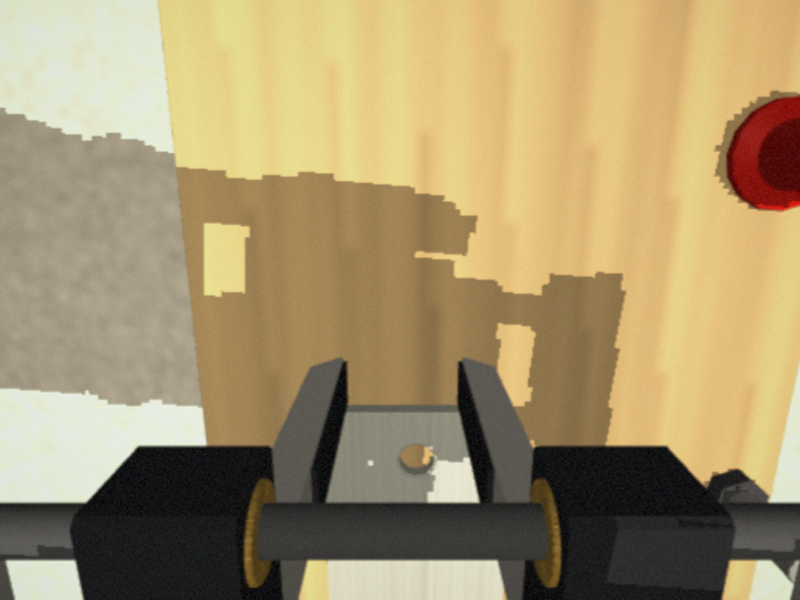

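View pics/t3.png

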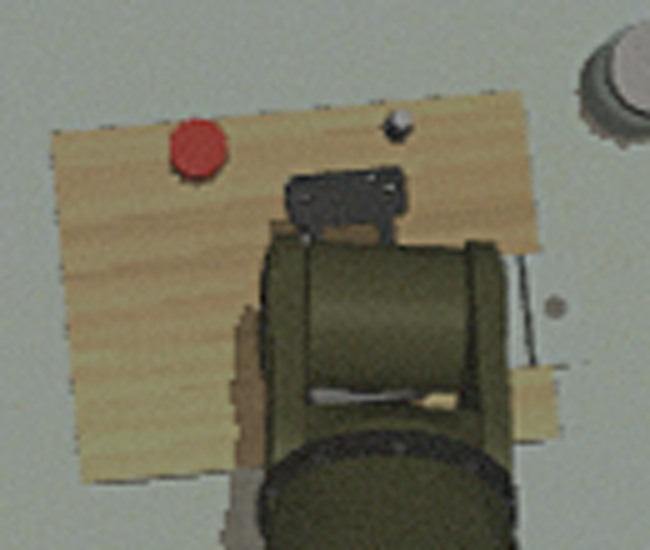

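Request:
step_arm --pt "-10 0 0 0 0 0" --pt "-10 -20 0 0 0 0" --pt "0 -50 0 0 0 0" --pt "40 -50 0 0 0 0" --pt "60 -3 0 0 0 0" --pt "60 0 0 0 0 0" --pt "45 0 0 0 0 0" --pt "0 0 0 0 0 0" --pt "0 0 0 0 0 0" --pt "0 0 0 0 0 0"

```text
time_s: 6.28
ee_pos: [0.5301, -0.1746, 0.1687]
eef_rot: [-1.571, 0.0, -1.487]
force: [0.2, 0.0, -0.2]
grip_width: 0.0398
```

```bash
python3 look.py w4
```

```text
6.275 [ 0.5301 -0.1746  0.1687] [-1.5707  0.     -1.4866] [ 0.15  0.04 -0.22] 0.039849649709195994
```

View pics/w4.png

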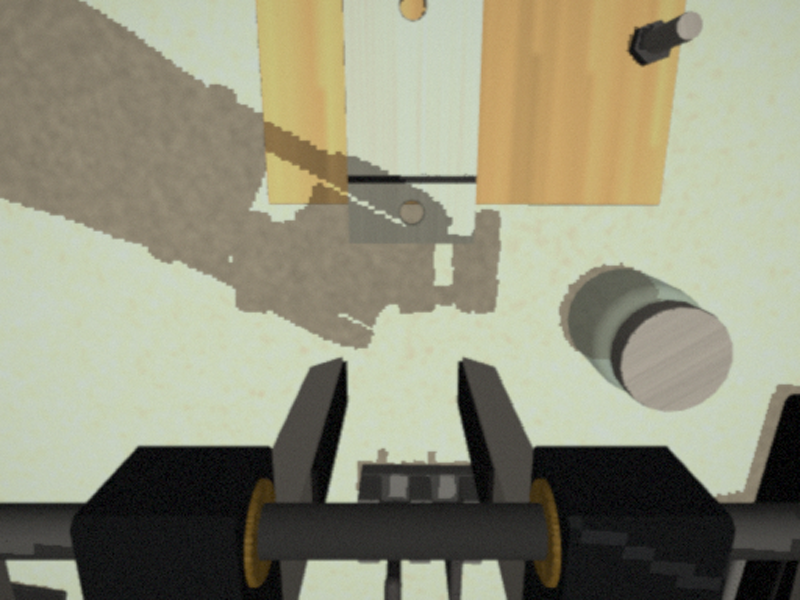

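```bash
cat > meas.py <<'E'
import sys,pickle,cv2
from h import *
t=sys.argv[1];o,c=pickle.load(open(t+".pkl","rb"))
im=c["pixels"][:,:,::-1].copy(); r0,r1=int(sys.argv[2]),int(sys.argv[3])
cv2.imwrite(f"pics/{t}c.png",cv2.resize(im[r0:r1,160:440],None,fx=2.85,fy=5,interpolation=cv2.INTER_CUBIC)[:600])
E
python3 meas.py w4 95 165
```

```text
(no output)
```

View pics/w4c.png

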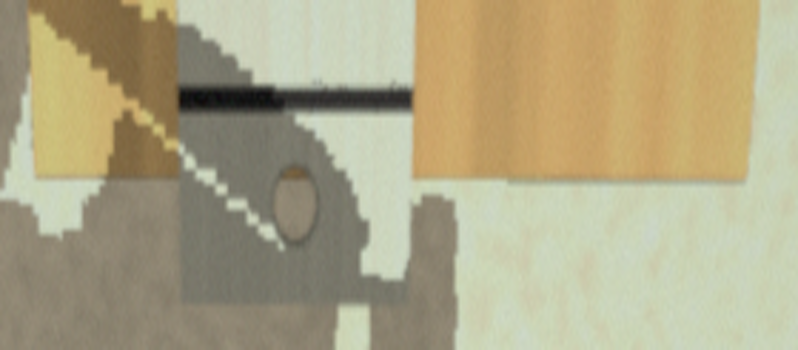

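```bash
cat > meas2.py <<'E'
import sys,pickle
from h import *
t=sys.argv[1];o,c=pickle.load(open(t+".pkl","rb"))
px=c["pixels"].astype(float)
def fit(xs,ys):
    xs=np.array(xs);ys=np.array(ys)
    for _ in range(4):
        p=np.polyfit(xs,ys,1);r=ys-np.polyval(p,xs);k=abs(r)<max(.25,2*r.std());xs,ys=xs[k],ys[k]
    return p,len(xs),r.std()
def W(u,v,z):return ray(c,(u,v),z,o)
def line(us,r0,r1):   # dark line centroid
    ys=[]
    for u in us:
        g=px[r0:r1,u].sum(1); n=r1-r0; bg=np.linspace(g[:2].mean(),g[-2:].mean(),n)
        w=np.clip(bg-g-.35*(bg-g).max(),0,None); ys.append((w*np.arange(r0,r1)).sum()/w.sum())
    return fit(us,ys)
def edge(us,r0,r1,ch): # strongest gradient in a channel signal
    ys=[];k=[]
    for u in us:
        g=ch(px[r0:r1,u]); d=abs(np.diff(np.convolve(g,[.25,.5,.25],'valid'))); i=d.argmax()
        if 1<=i<len(d)-1:
            s=d[i-1:i+2]; ys.append(r0+1.5+i+(s[2]-s[0])/2/(2*s[1]-s[0]-s[2]+1e-9));k.append(u)
    return fit(k,ys)
rb=lambda p:p[:,0]-p[:,2]
lc,l0,l1,ea,eb,er0,er1=eval(sys.argv[2])
pl,n,s=line(range(*lc),l0,l1);print("line",pl,n,s)
cols=list(range(*ea))+list(range(*eb))
pe,n,s=edge(cols,er0,er1,rb);print("edge",pe,n,s)
A,B=[W(u,np.polyval(pl,u),.051) for u in (lc[0],lc[1])]
C,D=[W(u,np.polyval(pe,u),.045) for u in (ea[0],eb[1])]
ang=lambda a,b:np.arctan2(*(b-a)[[1,0]])
yb=ang(C,D);n_=np.array([-np.sin(yb),np.cos(yb),0])
print("yaw line %.4f edge %.4f tool %.4f"%(ang(A,B),yb,o["eef_rot"][2]+np.pi/2))
print("line inside edge mm: A %.2f mid %.2f B %.2f"%tuple(1000*(P-C)@n_ for P in (A,(A+B)/2,B)), "mid",((A+B)/2).round(4),"edge",((C+D)/2).round(4))
T=Ro.from_euler('xyz',o["eef_rot"]).as_matrix();q=np.array(c["tool_from_camera"]);print("cam",(T@q[:3,3]+o["ee_pos"]).round(4))
E
python3 meas2.py w4 "(226,302),108,122,(174,220),(308,418),124,140"
```

```text
line [3.42206969e-03 1.13448569e+02] 74 0.0856650419456418
edge [2.68233543e-03 1.29286864e+02] 140 0.08361416308385827
yaw line 0.0807 edge 0.0813 tool 0.0842
line inside edge mm: A 13.63 mid 13.61 B 13.58 mid [ 0.5304 -0.1056  0.051 ] edge [ 0.5599 -0.1168  0.045 ]
cam [ 0.5234 -0.0957  0.3492]
```

Request:
step_arm --pt "-45 0 0 0 0.09 0" --pt "-60 0 0 0 0 0" --pt "-60 3 0 0 0 0" --pt "-40 50 0 0 0 0" --pt "0 50 0 0 0 0" --pt "0 17 0 0 0 0" --pt "0 3 0 0 0 0" --pt "5 0 0 0 0 0" --pt "0 0 0 0 0 0" --pt "0 0 0 0 0 0"

```text
time_s: 7.58
ee_pos: [0.5141, 0.0222, 0.0476]
eef_rot: [-1.569, -0.0, -1.49]
force: [-0.4, 0.5, -0.8]
grip_width: 0.0402
```

Request:
step_arm --pt "6 0 0 0 0 0" --pt "5 0 0 0 0 0" --pt "4 0 0 0 0 0" --pt "4 0 0 0 0 0" --pt "3 0 0 0 0 0" --pt "3 0 0 0 0 0" --pt "2 0 0 0 0 0" --pt "0 0 0 0 0 0" --pt "0 0 0 0 0 0"

```text
time_s: 8.7
ee_pos: [0.5159, -0.0045, 0.0467]
eef_rot: [-1.571, -0.0, -1.49]
force: [-0.9, 0.3, 0.7]
grip_width: 0.0401
```

Request:
step_arm --pt "-10 0 0 0 0 0" --pt "-10 -20 0 0 0 0" --pt "0 -50 0 0 0 0" --pt "40 -50 0 0 0 0" --pt "60 -3 0 0 0 0" --pt "60 0 0 0 0 0" --pt "32 0 0 0 0 0" --pt "0 0 0 0 0 0" --pt "0 0 0 0 0 0" --pt "0 0 0 0 0 0"

```text
time_s: 9.95
ee_pos: [0.5299, -0.1737, 0.1687]
eef_rot: [-1.571, 0.0, -1.488]
force: [0.7, 1.4, -0.6]
grip_width: 0.04
```

```bash
python3 look.py w5;python3 meas.py w5 95 165; python3 meas2.py w5 "(226,302),115,137,(174,220),(308,418),124,140"
```

```text
9.95 [ 0.5299 -0.1737  0.1687] [-1.5707  0.     -1.4883] [ 0.73  1.43 -0.64] 0.03995745765198483
line [-1.42675254e-05  1.29456247e+02] 65 0.1587740647327354
edge [4.42905660e-04 1.31007858e+02] 146 0.10092608355991037
yaw line 0.0823 edge 0.0819 tool 0.0825
line inside edge mm: A 1.90 mid 1.92 B 1.93 mid [ 0.5315 -0.1173  0.051 ] edge [ 0.5599 -0.1169  0.045 ]
cam [ 0.5234 -0.0947  0.3492]
```

View pics/w5.png

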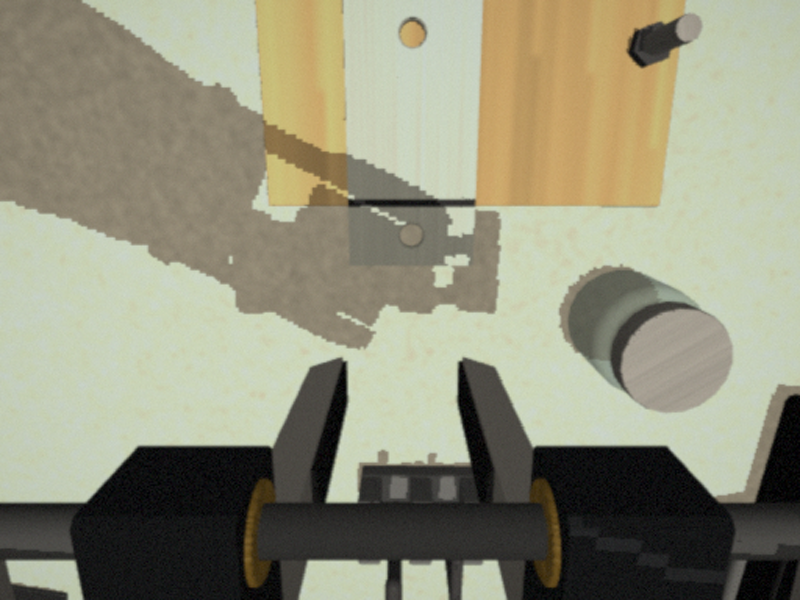

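View pics/w5c.png

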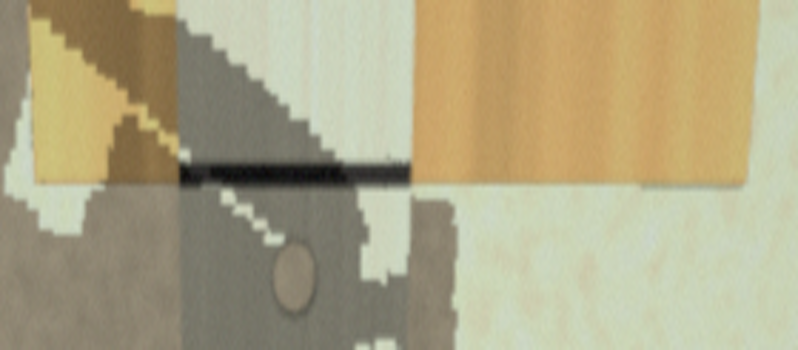

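Request:
step_arm --pt "-32 0 0 0 0 0" --pt "-60 0 0 0 0 0" --pt "-60 3 0 0 0 0" --pt "-40 50 0 0 0 0" --pt "0 50 0 0 0 0" --pt "0 17 0 0 0 0" --pt "0 3 0 0 0 0" --pt "10 0 0 0 0 0" --pt "0 0 0 0 0 0" --pt "0 0 0 0 0 0"

```text
time_s: 11.25
ee_pos: [0.5155, 0.0052, 0.0476]
eef_rot: [-1.569, -0.0, -1.49]
force: [0.7, 0.7, 0.1]
grip_width: 0.0399
```

Request:
step_arm --pt "4 0 0 0 0 0" --pt "3 0 0 0 0 0" --pt "2 0 0 0 0 0" --pt "1 0 0 0 0 0" --pt "1 0 0 0 0 0" --pt "0.6 0 0 0 0 0" --pt "0 0 0 0 0 0" --pt "0 0 0 0 0 0" --pt "0 0 0 0 0 0"

```text
time_s: 12.38
ee_pos: [0.516, -0.006, 0.0467]
eef_rot: [-1.571, 0.0, -1.49]
force: [-0.3, 0.2, -0.3]
grip_width: 0.0398
```

Request:
step_arm --pt "0.3 0 0 0 0 0" --pt "0 0 0 0 0 0" --pt "0 0 0 0 0 0"

```text
time_s: 12.75
ee_pos: [0.516, -0.0064, 0.0467]
eef_rot: [-1.571, -0.0, -1.49]
force: [-0.1, 1.7, 0.2]
grip_width: 0.0402
```

Request:
step_arm --pt "-10 0 0 0 0 0" --pt "-10 -20 0 0 0 0" --pt "0 -50 0 0 0 0" --pt "40 -50 0 0 0 0" --pt "60 -3 0 0 0 0" --pt "60 0 0 0 0 0" --pt "30 0 0 0 0 0" --pt "0 0 0 0 0 0" --pt "0 0 0 0 0 0" --pt "0 0 0 0 0 0"

```text
time_s: 14.0
ee_pos: [0.5298, -0.1736, 0.1687]
eef_rot: [-1.571, 0.0, -1.488]
force: [0.1, 0.8, -0.5]
grip_width: 0.0398
```

```bash
python3 look.py w6;python3 meas.py w6 95 175; python3 meas2.py w6 "(226,302),117,143,(174,220),(308,418),124,140"
```

```text
14.0 [ 0.5298 -0.1736  0.1687] [-1.5708  0.     -1.4883] [ 0.07  0.84 -0.52] 0.039789501165947566
line [-1.56166528e-03  1.31883052e+02] 62 0.199469722664904
edge [5.06232875e-04 1.31126232e+02] 152 0.06785430967205625
yaw line 0.0838 edge 0.0818 tool 0.0825
line inside edge mm: A 0.25 mid 0.32 B 0.38 mid [ 0.5316 -0.1189  0.051 ] edge [ 0.5599 -0.1169  0.045 ]
cam [ 0.5234 -0.0946  0.3492]
```

View pics/w6c.png

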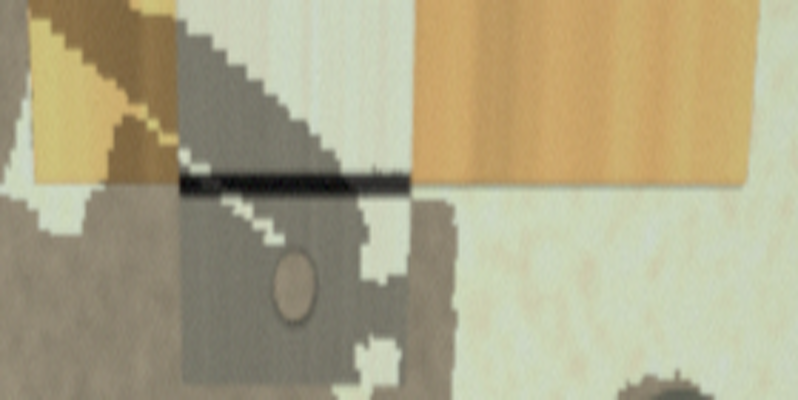

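Request:
step_arm --pt "0 -50 0 0 0 0" --pt "0 -50 0 0 0 0" --pt "0 0 -50 0 0 0" --pt "0 0 -50 0 0 0" --pt "0 0 -50 0 0 0" --pt "0 0 0 0 0 0" --pt "0 0 0 0 0 0" --pt "0 0 0 0 0 0"

```text
time_s: 15.05
ee_pos: [0.381, -0.1867, 0.2684]
eef_rot: [-1.571, 0.0, -1.489]
force: [1.0, 0.0, 0.6]
grip_width: 0.0399
```

```bash
python3 - <<'E'
from h import *
import pickle,cv2
from station import camera
o,c=pickle.load(open("w6.pkl","rb"))
a=ray(c,(160+290/2.85,171.4),.051,o);e=ray(c,(262,131.25),.045,o);print("front overhang mm",(e-a)@np.array([-.0818,.9967,0])*1000)
c=camera("top");im=c["pixels"][:,:,::-1]
cv2.imwrite("pics/t6.png",cv2.resize(im[100:280,190:390],None,fx=3.3,fy=3.3,interpolation=cv2.INTER_CUBIC))
E
```

```text
front overhang mm 34.78099095236419
```

View pics/t6.png

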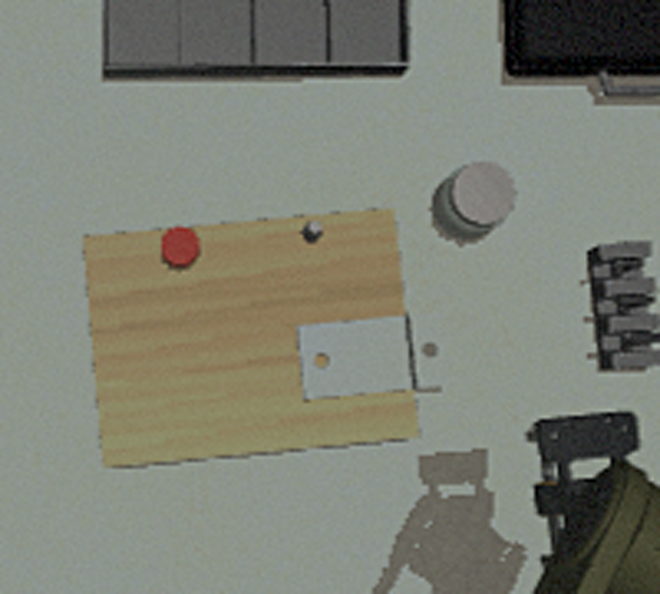

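The top view shows the plate's line at about (408,317)-(413,389), on the block edge. The spool (180,247), bolt (312,230), jar (484,195) and rack have not moved, and the hand is clear.

```bash
python3 -c "
from station import job
print(job.hand_in())"
```

```text
the job is handed in; nothing more can be done
None
```

I pushed the plate from its rear end face with both fingertips, so it squared itself against them. It took three pushes, with a wrist-camera measurement after each. Then I took the hand clear and handed in at about 15 s.

**Line position:** the last wrist-camera fit puts the black line about 0.3 mm inside the block's end edge. A separate check of the plate's front end gave 34.8 mm of overhang.

**Squareness:** the line is about 0.002 rad out of square with the edge.

**Other objects:** the last top view shows the spool, bolt, jar and rack where they were at the start. The hammer was outside that view; the arm didn't go near it after leaving its start position.

**Disagreements:** no check failed. Before the pushes, the top and wrist cameras disagreed by up to 4 mm on absolute positions, so I used only line-to-edge distances measured within a single wrist picture. All the wrist forces I read were under 4 N.

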